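# Index the marking fixture and hold its slide pin down

## Task

Set the bench marking fixture up for the next tag. First lift the turret's black plunger knob, swing the turret one station to the hole beside the green stud and let the pin drop fully home; then pull up the red knob on the sliding marking head, slide the head one hole along to the hole beside its own green stud, and press the red knob down until its pin is fully home against the spring. Finish while still holding the red knob pressed fully down; leave the loose things around the fixture where they are.

Things in the scene. Friction and masses are not known exactly. Their poses are not given: they have to be found in the camera images.
- fixture: Marking fixture, fixed: aluminium plate 300 x 500 mm with grey round turret base, grey index bar and rail, tops 45 mm above the table. Origin at table height. At yaw 0 own x points away from the robot, y (slide direction) left. Own frame: plate centre (40, -10) mm, turret axis (50, -120), slide's middle hole (-40, 120). Head's snout reaches 111, its box 135, box handle 159 mm above the table.
- turret_axis (a point): Turning axis of the turret (vertical), point on top of the grey round base, 45 mm above the table.
- turret (a joint): Turret angle, rad, positive counter-clockwise seen from above. Starts at 0, locked in the middle of three holes; the next ones are at +0.628 and -0.628 (36 degrees); stops at +-0.74. Holes lie 90 mm from the axis, the middle one towards the fixture's -x (robot side). Friction 0.12 N m when the pin is out.
- turret_pin (a joint): Height of the turret's pin above fully home, m: 0 = home in a hole; 0.012 = resting on the base between holes (lift to 0.014 to 0.016 to swing freely); 0.018 = upper stop. Spring pushes it down, 3 N at home, 11 N at 0.016: released over a hole it drops home. Pin 8 mm, round tip; holes 11 mm wide, pin enters 12 mm.
- turret_knob: Black upright knob on the turret's pin, 90 mm from the turret axis; goes round with the turret, does not spin by itself. Grip part 26 mm diameter, 28 mm tall, under a 32 mm cap 7 mm thick. Origin on its axis, 18 mm above its underside, 17 mm below its top; 105 mm above the table when the pin is home. Below it a 22 mm collar on a bracket whose top is 59 mm above the table.
- head (a joint): Position of the marking head along the fixture's +y, m. Starts at 0, locked in the middle of three holes; the next ones are at +0.045 and -0.045; stops at +-0.053. Sliding friction 2 N when the pin is out.
- head_pin (a joint): Height of the head's pin above fully home, m: 0 = home (hard stop); 0.005 = where its spring leaves it in a hole by itself, locked (its start); 0.012 = resting on the bar between holes (lift to 0.014 to 0.016 to slide); 0.018 = upper stop. Spring 1000 N/m about 0.005: 11 N up to 0.016; 5 N down to 0, and it rises again unless held. Pin 8 mm, round tip; holes 11 mm wide.
- head_knob: Red upright knob on the head's pin, moves with the head. Grip part 26 mm diameter, 28 mm tall, under a 32 mm cap 7 mm thick. Origin on its axis, 18 mm above its underside, 17 mm below its top; 105 mm above the table with the pin fully home, 110 mm at the start. Below it a 22 mm collar on a bracket whose top is 57 mm above the table.
- turret_green: Green stud, 18 mm diameter, 18 mm tall, fixed on the turret base 25 mm outside of the turret hole wanted (a like white stud marks the other one). Origin at the centre of its underside.
- head_green: Green stud, 18 mm diameter, 18 mm tall, fixed on the index bar 35 mm towards the fixture's -x from the slide hole wanted (a like white stud marks the other one). Origin at the centre of its underside.
- regulator: Bystander: loose black air regulator with a gauge on top, 118 x 45 x 68 mm. Origin at the centre of its underside.
- fitting: Bystander: loose brass fitting standing on end, diameter 24 mm, 46 mm tall. Origin at the centre of its underside.
- screwdriver: Bystander: loose screwdriver lying on the table, 170 mm long.

How it is judged (in metres and radians):
On the way, in this order (a step that is already met when the one before it is completed fails the run):
1. The turret stands at the station of its green stud with its pin dropped fully home (horizontal distance between turret_knob and turret_green below 0.03 m and value of joint turret_pin below 0.002 m), for 0.2 s.
2. The head's red knob is pulled up, its pin clear of the hole (all of step 1 and value of joint head_pin above 0.01 m), for 0.1 s.
3. The head stands at the hole of its green stud with its pin in the hole (horizontal distance between head_knob and head_green below 0.04 m and value of joint head_pin below 0.007 m), for 0.2 s.
At the end, for the whole second after the job is handed in: Turret at its green stud, pin home (within 2 mm); head at rest at the hole by its green stud, its pin held within 2 mm of fully home by the fingers (over 2 N on the red knob) through the last second; loose things within 20 mm of their start (all of step 1 and horizontal distance between head_knob and head_green below 0.04 m and value of joint head_pin below 0.002 m and contact force between the fingers and head_knob above 2 N and velocity of joint head between -0.01 and 0.01 m/s and distance of each of regulator, fitting, screwdriver from where it was at the start of the episode below 0.02 m); the arm keeps its last pose, push and grip.
It fails at once if A bystander is pushed away (20 mm) or knocked over (distance of any of regulator, fitting, screwdriver from where it was at the start of the episode above 0.02 m or angle between any of regulator, fitting's own z axis and vertical above 0.5 rad).
It also fails if it takes over 48 s, if anything falls off the work surface, if the arm or the gripper's body presses on something with over 40 N, if the wrist force passes 120 N, or if a joint passes its speed limit or range.

## Robot

A 6-joint arm with a two-finger parallel gripper is mounted at the origin on the work surface. World frame = base frame: x ahead of the robot, y to its left, z up, the work surface at z = 0. Lengths are in m, angles in degrees, forces in N, time in s.
With the tool pointing down it reaches from about 0.4 to 0.825 m from the base axis. Payload 7 kg.
Tool frame: the origin (TCP) lies midway between the tips of the shut fingers; the grasp point (between the pads) lies 19 mm behind it (grip_depth is the distance from the TCP to the grasp point, in m); z points along the fingers, y is the direction in which the jaws open and shut (so a half turn about z gives the same grasp; the last joint's range is limited). The gripper opens to 88 mm and grips with 3 to 60 N. Pads are 19 mm wide; open, the fingers measure 130 mm over their backs; the gripper's body (78 mm by 193 mm) begins 47 mm behind the grasp point.
Start: joints at [-56.774, 20.546, 0.682, 0, -70.136, -16.507], TCP at [0.194, -0.646, 0.227] pointing down, gripper open.
Joint ranges: [-176.03, 176.03], [-82.01, 121.73], [-58.28, 71.71], [-173.87, 95.51], [-174.79, -0.11], [-173.66, 173.66]. Speed limits (degrees/s): [136.94, 136.94, 172.46, 180, 180, 180].

## Interface

Orientations are given as [roll, pitch, yaw] about the fixed x, y, z axes, in that order (R = Rz(yaw) Ry(pitch) Rx(roll)).
In Python, from plant import * gives the robot as it stands.
- The arm moves only by the shell command python3 -m inch 'ROWS'. ROWS is JSON, a list of rows, each an object of numbers: "ax", "ay", "az": the turn, a rotation vector about the tool's x, y, z in degrees; "dx", "dy", "dz": the shift along the tool's x, y, z in mm; "fingers": the finger opening in mm, from 0 to 87.6. In form: [{"ax": .., "ay": .., "az": .., "dx": .., "dy": .., "dz": .., "fingers": ..}, ...]. A call has 1 to 8 rows; each row is the pose to reach, as a shift and turn from the pose commanded when the call began, along the tool's axes at that moment; what a row does not reach only later rows make up. A row lasts 1/8 s, in which the tool goes at most 62.5 mm and 10.7 degrees, less where a joint would pass 70% of its speed; a pose out of reach is approached as far as the arm can. A call with a gripper value outside its range is refused whole. The fingers move at their own pace and stop on an object; the grip force is fixed at half the most. Time passes only in rows, so rows that repeat a pose let the fingers close. It gives the time, the measured TCP pose, the force and the opening at its end, in the units of the state.
- get_obs(): the state, without advancing time (a new reading comes with each control period).
- snapshot(name): name is "scene" or "top" or "wrist"; returns a dict with "image" (384x512x3 uint8, red, green, blue), "fx", "fy", "cx", "cy" (pixels), "rvec" (rotation vector, rad) and "tvec" (3), from world to camera coordinates, as OpenCV has them. Camera axes: x right, y down, z forward; pixel columns grow to the right and rows downward; lengths in m; the calibration is good to about 2 mm. A picture is of the moment at which its call begins. There is no depth.
- close_job(): hands the job in, once; it reports no verdict.
Trained networks look in the newest picture that a camera, given by its name, has taken for a name from the list of things; names that differ only in an ending like _2 or _b are one class to them, and where a whole thing is asked for, a point or a joint stands for the part that bears it (a point fixed in the world has none). Each returns a list of dicts, best first, with "score" (0 to 1); they miss things now and then, are a little off and sometimes report something else, mostly with a low value. They report only what shows in the picture. A call takes as long as a camera call.
- search_frame(target, camera): "bbox" ([centre column, centre row, width, height] in pixels, round what is visible of it).
- trace(target, camera): "mask" (384x512 bool, what is visible of it) and "bbox" ([centre column, centre row, width, height] in pixels, round what is visible of it).
- landmark_of(target, camera): "position" ([column, row] in pixels: a listed point, or the origin of a listed thing).
The state is a dict: "clock": time; "joint_pos": joint angles; "qvel": joint speeds; "tau": joint torques, N m; "tool_pos": TCP position; "orientation": TCP orientation; "force": force on the tool from outside, world axes, zero at the start; "moment": the same for the moment, N m; "opening": finger opening in m.
Only numpy, scipy, OpenCV 4.12 (cv2) and the standard library are available. Lean on these libraries where they do the work, as an engineer would, in place of code of your own. Each camera call takes 0.05 s, during which the arm holds its last target.

## Working session

There is one attempt and no reset: what is moved stays moved. The work goes in short steps, Python scripts to look and compute and a shell command to move; the robot and the scene stay as the last step left them, time stands still between calls to the robot, and variables do not carry over. Pictures are saved under pics/ and viewed, and the job is handed in when it is done.

```bash
ls; mkdir -p pics; cat > h.py <<'E'
from plant import *
import numpy as np, cv2
def cam(s):
    R,_=cv2.Rodrigues(np.array(s["rvec"],float)); t=np.array(s["tvec"],float).reshape(3)
    return R,t
def ray(s,uv,z):
    R,t=cam(s); d=R.T@np.array([(uv[0]-s["cx"])/s["fx"],(uv[1]-s["cy"])/s["fy"],1.]); c=-R.T@t
    return c+d*(z-c[2])/d[2]
def proj(s,p):
    R,t=cam(s); q=R@np.array(p,float)+t
    return q[:2]/q[2]*[s["fx"],s["fy"]]+[s["cx"],s["cy"]]
def save(s,n): cv2.imwrite(f"pics/{n}.png",cv2.cvtColor(s["image"],cv2.COLOR_RGB2BGR))
E
python3 - <<'E'
from h import *
import pickle
o=get_obs();print(o)
Z=dict(turret_axis=.045,turret_knob=.105,head_knob=.110,turret_green=.045,head_green=.045,regulator=0,fitting=0,screwdriver=0,fixture=0)
S={}
for c in("scene","top","wrist"):
    s=snapshot(c);save(s,c+"0");S[c]=s
    for n in Z:
        r=landmark_of(n,c)[:2]
        for x in r:print(c,n,round(x["score"],2),np.round(x["position"],1),np.round(ray(s,x["position"],Z[n]),4))
pickle.dump(S,open("S0.pkl","wb"))
E
```

```text
pics
{'clock': 0.0, 'joint_pos': array([-5.67750775e+01,  2.05902352e+01,  6.33020174e-01, -1.94107786e-02,
       -7.01349117e+01, -1.65052538e+01]), 'qvel': array([-0.00551233, -0.04709371, -0.08604755,  0.06586282, -0.04235356,
       -0.00595232]), 'tau': array([-3.32726904e-04, -5.82720315e+01,  2.93063164e+01,  6.99743226e+00,
        6.98520264e-03, -1.29624932e-04]), 'tool_pos': array([ 0.1940005 , -0.64600925,  0.22563273]), 'orientation': array([ 1.79906485e+02, -8.68049166e-03, -1.63286935e+02]), 'force': array([-0.17610733,  0.61605415, -0.66522322]), 'moment': array([-0.01947713, -0.02399085, -0.00374301]), 'opening': 0.08734269117445653}
scene turret_axis 0.9 [205.6 225.1] [ 0.5759 -0.114   0.045 ]
scene turret_axis 0.47 [267.4 189.1] [0.5006 0.0972 0.045 ]
scene turret_knob 0.67 [199.4 187. ] [ 0.4887 -0.099   0.105 ]
scene turret_knob 0.17 [363.9 193.9] [0.6911 0.289  0.105 ]
scene head_knob 0.73 [247.3 213.7] [ 0.6467 -0.0227  0.11  ]
scene head_knob 0.6 [284.6 175.7] [0.5405 0.1311 0.11  ]
scene turret_green 0.36 [226.2 197.3] [ 0.4882 -0.0259  0.045 ]
scene head_gr
[... 279 characters left out ...]
    ]
scene fixture 0.66 [243.7 217.1] [0.5395 0.006  0.    ]
top turret_axis 0.75 [310.  196.5] [ 0.5846 -0.1157  0.045 ]
top turret_knob 0.56 [304.6 225.1] [ 0.4886 -0.0887  0.105 ]
top head_knob 0.42 [225.  211.9] [0.5278 0.1402 0.11  ]
top turret_green 0.43 [283.4 225.3] [ 0.4957 -0.0318  0.045 ]
top turret_green 0.15 [224.2 206.2] [0.556  0.1494 0.045 ]
top head_green 0.44 [238.7 228.3] [0.4874 0.1044 0.045 ]
top head_green 0.2 [377.6 240.9] [ 0.4466 -0.3145  0.045 ]
top regulator 0.88 [155.2 196.7] [0.5967 0.3776 0.    ]
top fitting 0.4 [259.5 259.2] [0.3954 0.0418 0.    ]
top screwdriver 0.77 [375.5 241.1] [ 0.4494 -0.3227  0.    ]
top fixture 0.93 [268.3 208.9] [0.5542 0.0125 0.    ]
```

```bash
python3 - <<'E'
import cv2
for n in("scene0","top0"):
    a=cv2.imread(f"pics/{n}.png"); 
    r=a[150:290,90:390] if n=="scene0" else a[150:290,130:400]
    cv2.imwrite(f"pics/{n}c.png",cv2.resize(r,None,fx=2.6,fy=2.6,interpolation=cv2.INTER_CUBIC))
E
```

```text
(no output)
```

View pics/scene0c.png

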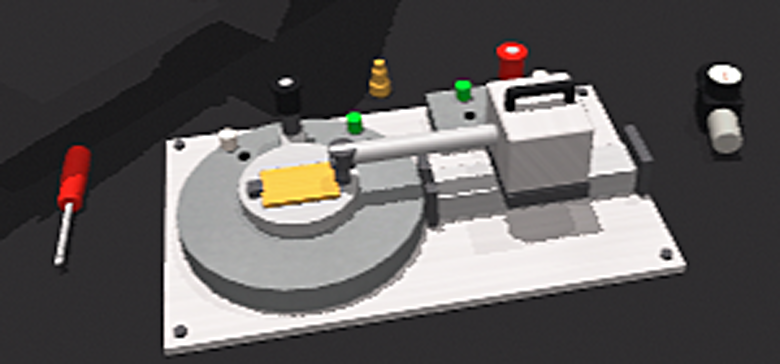

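View pics/top0c.png

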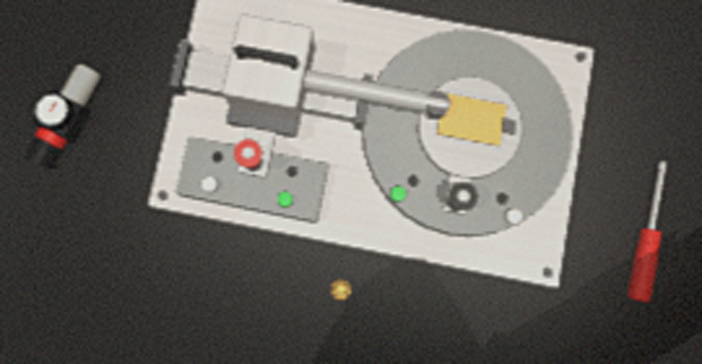

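View pics/scene0.png

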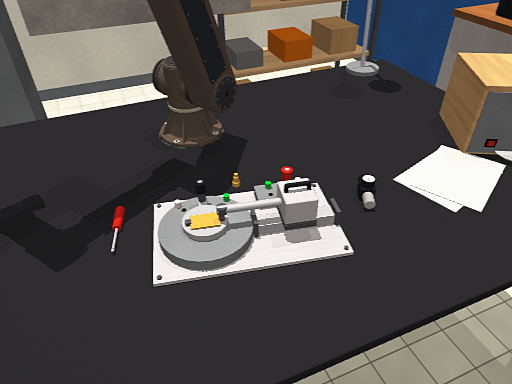

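The top view has +x up and +y left. In the crop, the turret's green stud is at (398,193), on the +y side of the black knob. The head's green stud is at (285,199), on the -y side of the red knob. So the turret goes clockwise and the head goes towards -y. Next I'll fit the fixture pose.

```bash
cat > fit.py <<'E'
from h import *
from scipy.optimize import least_squares
c36,s36=np.cos(np.radians(36)),np.sin(np.radians(36))
L=dict(turret_axis=(.05,-.12,.045),turret_knob=(-.04,-.12,.105),head_knob=(-.04,.12,.110),
 gT=(.05-.115*c36,-.12+.115*s36,.054),gH=(-.075,.075,.054))
def w(p,l):
    c,s=np.cos(p[2]),np.sin(p[2]); return np.array([p[0]+c*l[0]-s*l[1],p[1]+s*l[0]+c*l[1],l[2]])
def blobs(im):
    hsv=cv2.cvtColor(im,cv2.COLOR_RGB2HSV)
    m=cv2.inRange(hsv,(45,120,80),(80,255,255))
    n,l,st,ce=cv2.connectedComponentsWithStats(m)
    return [(st[i,4],ce[i]) for i in range(1,n)]
E
python3 - <<'E'
from fit import *
import pickle
S=pickle.load(open("S0.pkl","rb"))
for c in("scene","top"):print(c,blobs(S[c]["image"]))
E
```

```text
scene [(np.int32(43), array([267.79069767, 184.09302326])), (np.int32(44), array([226.02272727, 196.70454545]))]
top [(np.int32(20), array([282.75, 224.15])), (np.int32(22), array([239.09090909, 226.09090909]))]
```

View pics/wrist0.png

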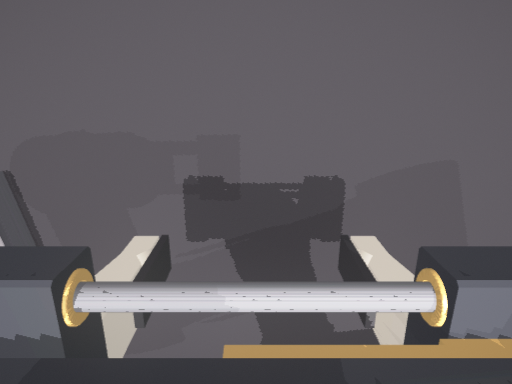

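```bash
python3 - <<'E'
from fit import *
import pickle
S=pickle.load(open("S0.pkl","rb"))
for c in("scene","top"):
    hsv=cv2.cvtColor(S[c]["image"],cv2.COLOR_RGB2HSV)
    m=cv2.inRange(hsv,(0,150,80),(8,255,255))|cv2.inRange(hsv,(172,150,80),(180,255,255))
    n,l,st,ce=cv2.connectedComponentsWithStats(m)
    print(c,[(st[i],ce[i]) for i in range(1,n) if st[i,4]>10])
ob=[("top","gT",(282.75,224.15)),("top","gH",(239.09,226.09)),("scene","gT",(226.02,196.7)),("scene","gH",(267.79,184.09)),
("top","turret_axis",(310,196.5)),("scene","turret_axis",(205.6,225.1)),("top","turret_knob",(304.6,225.1)),("scene","turret_knob",(199.4,187)),
("top","head_knob",(225,211.9)),("scene","head_knob",(284.6,175.7))]
f=lambda p:np.concatenate([(proj(S[c],w(p,L[n]))-u)/(1 if n[0]=='g' else 1.5) for c,n,u in ob])
r=least_squares(f,[.54,.01,-.2],loss="soft_l1",x_scale=[.01,.01,.05])
print(r.x,np.degrees(r.x[2]));print(np.round(r.fun.reshape(-1,2),1))
for n in L:print(n,np.round(w(r.x,L[n]),4))
for c in S:
    if c!="wrist":
        R,t=cam(S[c]);print(c,-R.T@t)
E
```

```text
scene [(array([487, 141,   8,   5,  35], dtype=int32), array([490.77142857, 143.08571429])), (array([281, 166,  12,  15, 125], dtype=int32), array([286.136, 172.944])), (array([112, 206,  13,  25, 226], dtype=int32), array([118.02654867, 217.61946903]))]
top [(array([144, 199,  12,   8,  56], dtype=int32), array([149.25      , 202.51785714])), (array([221, 204,   9,  10,  43], dtype=int32), array([224.95348837, 208.60465116])), (array([372, 238,  13,  28, 233], dtype=int32), array([377.71244635, 251.69957082]))]
[ 0.5505272   0.01397123 -0.1901169 ] -10.892896046049575
[[ 0.  -0.1]
 [ 0.3  0.7]
 [ 0.   0.5]
 [-0.3  0.4]
 [-0.5  1.6]
 [ 0.2  0.1]
 [ 1.8  0. ]
 [ 0.6 -0.2]
 [ 0.2 -1.4]
 [ 1.1 -1.3]]
turret_axis [ 0.5769 -0.1133  0.045 ]
turret_knob [ 0.4886 -0.0963  0.105 ]
head_knob [0.5339 0.1394 0.11  ]
gT [ 0.4984 -0.0294  0.054 ]
gH [0.4911 0.1018 0.054 ]
scene [ 1.32591219 -0.27629112  0.75037689]
top [0.36629525 0.03924794 1.12054302]
```

```bash
cat >> h.py <<'E'
from scipy.spatial.transform import Rotation as Ro
def delta(p,yaw,o=None,roll=180.,pitch=0.):
    o=o or get_obs(); R0=Ro.from_euler('xyz',o["orientation"],degrees=True); R1=Ro.from_euler('xyz',[roll,pitch,yaw],degrees=True)
    d=R0.inv().apply(np.array(p)-o["tool_pos"])*1000; a=np.degrees((R0.inv()*R1).as_rotvec())
    print("d mm",np.round(d,1),"a",np.round(a,2)); return d,a
E
python3 - <<'E'
from fit import *
import pickle
S=pickle.load(open("S0.pkl","rb"));o=get_obs()
R,t=cam(S["wrist"]);c=-R.T@t
T=Ro.from_euler('xyz',o["orientation"],degrees=True)
print("cam in tool",T.inv().apply(c-o["tool_pos"]),"axes",T.inv().apply(R).round(2), "fwd",(T.inv().as_matrix()@R.T)[:,2],S["wrist"]["fx"])
print("handle",ray(S["top"],(232,172),.159),"knob red cap",ray(S["top"],(224.95,208.6),.12),"black", ray(S["top"],(304.6,225.1),.122))
print(proj(S["top"],(.4886,-.0963,.122)))
delta((.4886,-.0963,.20),169.1)
E
```

```text
cam in tool [ 0.08217079  0.00075474 -0.15954783] axes [[-0.    1.    0.  ]
 [-0.95 -0.   -0.3 ]
 [-0.3  -0.    0.95]] fwd [-3.02545515e-01 -5.66007564e-04  9.53134771e-01] 338.06051144309106
handle [0.63323867 0.11697885 0.159     ] knob red cap [0.53580685 0.13945778 0.12      ] black [ 0.48659577 -0.08659789  0.122     ]
[308.01298602 224.37171558]
d mm [-440.2  442.2   26.6] a [-0.   -0.   27.62]
```

```bash
python3 -m inch '[{"dx":-440,"dy":442,"dz":0,"az":27.6,"fingers":60},{"dx":-440,"dy":442,"dz":0,"az":27.6,"fingers":60},{"dx":-440,"dy":442,"dz":0,"az":27.6,"fingers":60},{"dx":-440,"dy":442,"dz":0,"az":27.6,"fingers":60},{"dx":-440,"dy":442,"dz":0,"az":27.6,"fingers":60},{"dx":-440,"dy":442,"dz":0,"az":27.6,"fingers":60},{"dx":-440,"dy":442,"dz":0,"az":27.6,"fingers":60},{"dx":-440,"dy":442,"dz":0,"az":27.6,"fingers":60}]'; python3 - <<'E'
from fit import *
delta((.4886,-.0963,.22),169.1)
E
```

```text
d mm [-440.2  442.2    6.6] a [-0.   -0.   27.62]$[0]: bad value
```

```bash
python3 -m inch --help | head -30; python3 -m inch '[{"ax":0,"ay":0,"az":5,"dx":-50,"dy":50,"dz":0,"fingers":60}]'
```

```text
clock: 1.62
tool_pos: [0.2228, -0.5928, 0.2251]
orientation: [179.9, -0.1, -168.6]
force: [2.0, 1.0, -0.5]
opening: 0.0824invalid input: not JSON, or not a number
```

```bash
python3 - <<'E'
from fit import *
delta((.4886,-.0963,.22),169.1)
E
```

```text
d mm [-358.8  434.1    5.1] a [ 0.04 -0.07 22.31]
```

```bash
python3 -m inch '[{"ax":0,"ay":0,"az":22.3,"dx":-359,"dy":434,"dz":4,"fingers":60},{"ax":0,"ay":0,"az":22.3,"dx":-359,"dy":434,"dz":4,"fingers":60},{"ax":0,"ay":0,"az":22.3,"dx":-359,"dy":434,"dz":4,"fingers":60},{"ax":0,"ay":0,"az":22.3,"dx":-359,"dy":434,"dz":4,"fingers":60},{"ax":0,"ay":0,"az":22.3,"dx":-359,"dy":434,"dz":4,"fingers":60},{"ax":0,"ay":0,"az":22.3,"dx":-359,"dy":434,"dz":4,"fingers":60},{"ax":0,"ay":0,"az":22.3,"dx":-359,"dy":434,"dz":4,"fingers":60},{"ax":0,"ay":0,"az":22.3,"dx":-359,"dy":434,"dz":4,"fingers":60}]'
```

```text
clock: 2.62
tool_pos: [0.4549, -0.1542, 0.2237]
orientation: [180.0, 0.1, 169.4]
force: [0.9, -0.3, 0.6]
opening: 0.06
```

```bash
python3 -m inch '[{"ax":0,"ay":0,"az":0,"dx":-15,"dy":50,"dz":0,"fingers":60},{"ax":0,"ay":0,"az":0,"dx":-15,"dy":50,"dz":0,"fingers":60}]'
python3 - <<'E'
from fit import *
import pickle
s=snapshot("wrist");save(s,"wrist1");o=get_obs();print(o["tool_pos"],o["orientation"])
for n in("turret_knob","turret_green","head_knob","head_green"):
    for x in landmark_of(n,"wrist")[:2]:
        z=dict(turret_knob=.105,turret_green=.045,head_knob=.110,head_green=.045)[n]
        print(n,round(x["score"],2),np.round(x["position"],1),np.round(ray(s,x["position"],z),4))
for a,c in blobs(s["image"]):
    print(a,c,ray(s,c,.056))
pickle.dump(s,open("W1.pkl","wb"))
E
```

```text
clock: 2.88
tool_pos: [0.4795, -0.107, 0.2232]
orientation: [180.0, 0.0, 169.7]
force: [-0.3, -0.5, 0.0]
opening: 0.0599
[ 0.47860916 -0.10826492  0.2230606 ] [ 1.79999447e+02 -1.58813775e-03  1.69599403e+02]
turret_knob 0.63 [264.5 191. ] [ 0.4854 -0.0984  0.105 ]
turret_green 0.89 [329.4 173.9] [ 0.4981 -0.031   0.045 ]
head_green 0.63 [462.4 146.3] [0.4938 0.1037 0.045 ]
415 [467.40963855 147.99277108] [0.49323038 0.10210347 0.056     ]
218 [334.96788991 178.56880734] [ 0.50068592 -0.02804933  0.056     ]
```

View pics/wrist1.png

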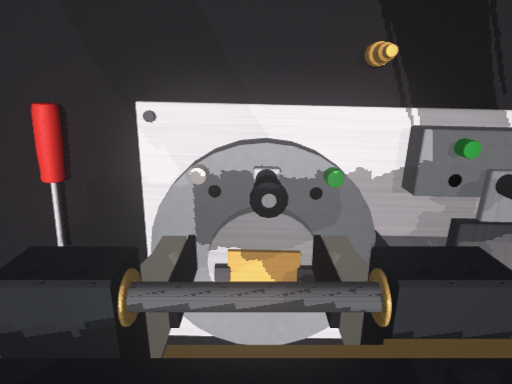

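The wrist view shows the black knob cap at (269,198), the turret holes at (214,191) and (316,193), the green stud at (335,178), and the head's wanted hole at (455,180).

```bash
python3 - <<'E'
from fit import *
import pickle
s=pickle.load(open("W1.pkl","rb"));im=s["image"]
cv2.imwrite("pics/w1c.png",cv2.resize(cv2.cvtColor(im[120:240,180:380],cv2.COLOR_RGB2BGR),None,fx=4,fy=4,interpolation=cv2.INTER_CUBIC))
for n,u,z in[("hW",(214.5,191),.045),("hG",(316,193.5),.045),("hH",(455,180.5),.045),("cap",(269,199),.122)]:print(n,ray(s,u,z))
ob=[("hW",(50-72.8,-120-52.9,45),(214.5,191)),("hG",(-22.8,-67.1,45),(316,193.5)),("hH",(-40,75,45),(455,180.5)),
("gT",(-43,-52.4,56),(334.97,178.6)),("gH",(-75,75,56),(467.4,148))]
f=lambda p:np.concatenate([proj(s,w(p,np.array(l)/1000))-u for n,l,u in ob])
r=least_squares(f,[.55,.014,-.19],x_scale=[.01,.01,.05]);print(r.x,np.degrees(r.x[2]));print(r.fun.reshape(-1,2).round(1))
for n in L:print(n,np.round(w(r.x,L[n]),4))
print(proj(s,w(r.x,(-.04,-.12,.122))), 'hole target',w(r.x,(-.0228,-.0671,.105)),'head tgt',w(r.x,(-.04,.075,.105)))
E
```

```text
hW [ 0.49480707 -0.15140322  0.045     ]
hG [ 0.51671007 -0.04725784  0.045     ]
hH [0.52864996 0.09623043 0.045     ]
cap [ 0.48749048 -0.09557359  0.122     ]
[ 0.55239454  0.01407401 -0.20159733] -11.550676454615344
[[ 0.7  0.5]
 [ 0.1 -0.1]
 [-0.7 -0.3]
 [-0.7 -0.8]
 [ 0.5  0.6]]
turret_axis [ 0.5774 -0.1135  0.045 ]
turret_knob [ 0.4892 -0.0955  0.105 ]
head_knob [0.5372 0.1397 0.11  ]
gT [ 0.4997 -0.0287  0.054 ]
gH [0.4939 0.1026 0.054 ]
[269.45145502 200.90761008] hole target [ 0.51662054 -0.04710173  0.105     ] head tgt [0.52822221 0.09556449 0.105     ]
```

View pics/w1c.png

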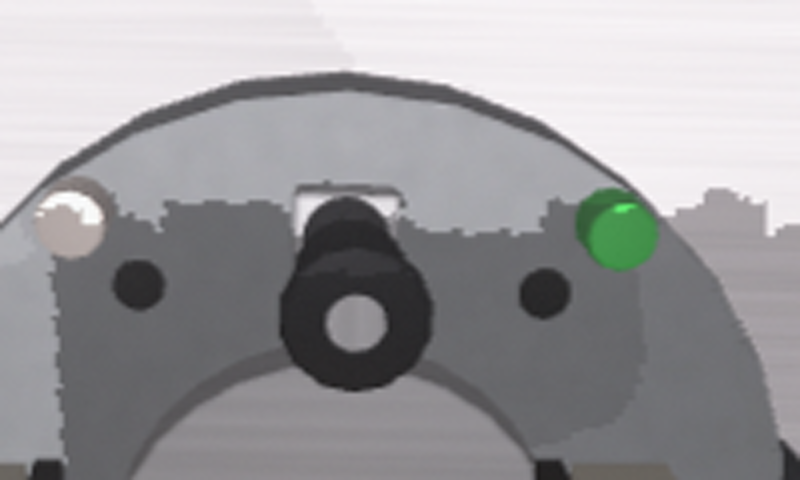

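```bash
python3 - <<'E'
from fit import *
delta((.4884,-.0956,.079),168.7)
E
```

```text
d mm [ -7.9  16.7 144.1] a [-0.    0.    0.65]
```

```bash
python3 -m inch '[{"ax":0,"ay":0,"az":0.6,"dx":-8,"dy":16.5,"dz":10,"fingers":60},{"ax":0,"ay":0,"az":0.6,"dx":-8,"dy":16.5,"dz":60,"fingers":60},{"ax":0,"ay":0,"az":0.6,"dx":-8,"dy":16.5,"dz":100,"fingers":60},{"ax":0,"ay":0,"az":0.6,"dx":-8,"dy":16.5,"dz":130,"fingers":60},{"ax":0,"ay":0,"az":0.6,"dx":-8,"dy":16.5,"dz":143,"fingers":60},{"ax":0,"ay":0,"az":0.6,"dx":-8,"dy":16.5,"dz":143,"fingers":60}]'
python3 - <<'E'
from fit import *
s=snapshot("wrist");save(s,"wrist2");o=get_obs();print(o["tool_pos"],o["orientation"],o["force"])
delta((.4884,-.0956,.079),168.7)
E
```

```text
clock: 3.88
tool_pos: [0.4886, -0.0957, 0.0799]
orientation: [-180.0, -0.1, 168.8]
force: [0.1, 0.0, 1.8]
opening: 0.0597
[ 0.48929811 -0.09550038  0.08072995] [-1.79994526e+02  3.12461842e-02  1.68781851e+02] [-1.04530297  0.22354884  0.83666406]
d mm [ 0.9 -0.3  1.7] a [-0.01  0.03  0.08]
```

View pics/wrist2.png

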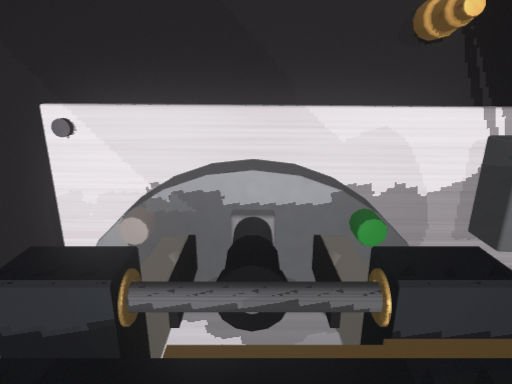

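The knob sits between the fingers, near (252,290), and the jaws straddle it evenly. Closing now.

```bash
python3 -m inch '[{"ax":0,"ay":0,"az":0,"dx":0,"dy":0,"dz":1,"fingers":10},{"ax":0,"ay":0,"az":0,"dx":0,"dy":0,"dz":1,"fingers":10},{"ax":0,"ay":0,"az":0,"dx":0,"dy":0,"dz":1,"fingers":10},{"ax":0,"ay":0,"az":0,"dx":0,"dy":0,"dz":1,"fingers":10},{"ax":0,"ay":0,"az":0,"dx":0,"dy":0,"dz":1,"fingers":10}]'
```

```text
clock: 4.55
tool_pos: [0.489, -0.0951, 0.0795]
orientation: [-180.0, 0.0, 168.8]
force: [-1.1, -2.0, 4.8]
opening: 0.0304
```

```bash
python3 -m inch '[{"ax":0,"ay":0,"az":0,"dx":0,"dy":0,"dz":0,"fingers":10},{"ax":0,"ay":0,"az":0,"dx":0,"dy":0,"dz":0,"fingers":10},{"ax":0,"ay":0,"az":0,"dx":0,"dy":0,"dz":0,"fingers":10}]'
python3 - <<'E'
from fit import *
s=snapshot("wrist");save(s,"wrist3");o=get_obs();print(o["tool_pos"],o["orientation"],o["force"],o["opening"])
E
```

```text
clock: 4.92
tool_pos: [0.489, -0.0952, 0.0795]
orientation: [-180.0, 0.0, 168.8]
force: [-2.1, -1.3, 5.9]
opening: 0.0305
[ 0.48901778 -0.09516431  0.07946716] [-1.79988972e+02  1.72342184e-02  1.68828258e+02] [-2.34288241 -1.86110589  5.75856753] 0.03071073373979786
```

View pics/wrist3.png

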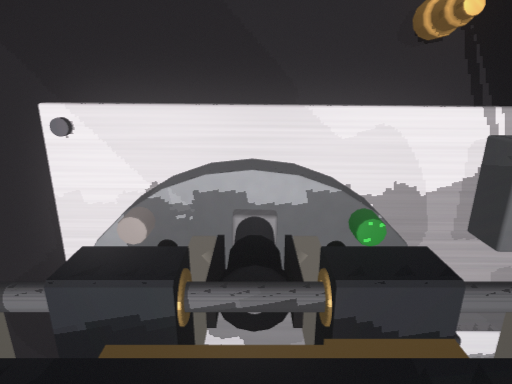

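The opening stopped at 30.5 mm, wider than the 26 mm grip part, with 6 N upward. The pad tops are probably catching the cap. I'll open, go 8 mm lower and close again.

```bash
python3 -m inch '[{"ax":0,"ay":0,"az":0,"dx":0,"dy":0,"dz":0,"fingers":46},{"ax":0,"ay":0,"az":0,"dx":0.5,"dy":0,"dz":0,"fingers":46},{"ax":0,"ay":0,"az":0,"dx":0.5,"dy":0,"dz":8,"fingers":46},{"ax":0,"ay":0,"az":0,"dx":0.5,"dy":0,"dz":8,"fingers":46},{"ax":0,"ay":0,"az":0,"dx":0.5,"dy":0,"dz":8,"fingers":10},{"ax":0,"ay":0,"az":0,"dx":0.5,"dy":0,"dz":8,"fingers":10},{"ax":0,"ay":0,"az":0,"dx":0.5,"dy":0,"dz":8,"fingers":10},{"ax":0,"ay":0,"az":0,"dx":0.5,"dy":0,"dz":8,"fingers":10}]'
```

```text
clock: 5.98
tool_pos: [0.4884, -0.095, 0.0711]
orientation: [-180.0, 0.0, 168.8]
force: [-0.1, -2.1, -0.9]
opening: 0.0292
```

```bash
python3 -m inch '[{"ax":0,"ay":0,"az":0,"dx":0,"dy":0,"dz":0,"fingers":10},{"ax":0,"ay":0,"az":0,"dx":0,"dy":0,"dz":0,"fingers":10}]'
```

```text
clock: 6.22
tool_pos: [0.4884, -0.095, 0.0711]
orientation: [-180.0, 0.0, 168.8]
force: [0.8, -2.7, -0.2]
opening: 0.0291
```

```bash
python3 -m inch '[{"ax":0,"ay":0,"az":0,"dx":0,"dy":0,"dz":-5,"fingers":10},{"ax":0,"ay":0,"az":0,"dx":0,"dy":0,"dz":-10,"fingers":10},{"ax":0,"ay":0,"az":0,"dx":0,"dy":0,"dz":-15,"fingers":10},{"ax":0,"ay":0,"az":0,"dx":0,"dy":0,"dz":-15,"fingers":10}]'
python3 - <<'E'
from fit import *
s=snapshot("wrist");save(s,"wrist4");o=get_obs();print(o["tool_pos"],o["orientation"],o["force"],o["opening"])
s=snapshot("scene");save(s,"scene4")
cv2.imwrite("pics/scene4c.png",cv2.resize(cv2.cvtColor(s["image"][130:290,140:340],cv2.COLOR_RGB2BGR),None,fx=3.6,fy=3.6,interpolation=cv2.INTER_CUBIC))
E
```

```text
clock: 6.72
tool_pos: [0.4883, -0.0948, 0.0861]
orientation: [180.0, -0.0, 168.8]
force: [3.5, -2.4, -10.9]
opening: 0.0291
[ 0.48830998 -0.09480783  0.08595317] [ 1.79985496e+02 -4.51343967e-03  1.68805866e+02] [  3.25557979  -2.37775686 -11.08703225] 0.029341907892579844
```

View pics/wrist4.png

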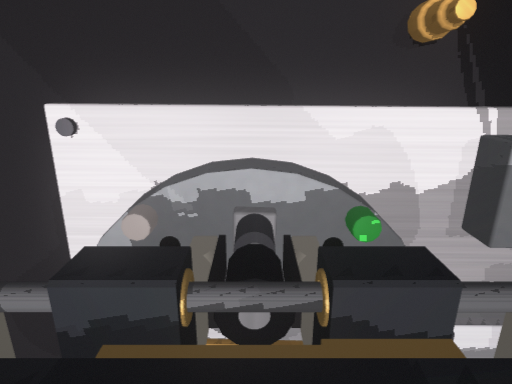

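View pics/scene4c.png

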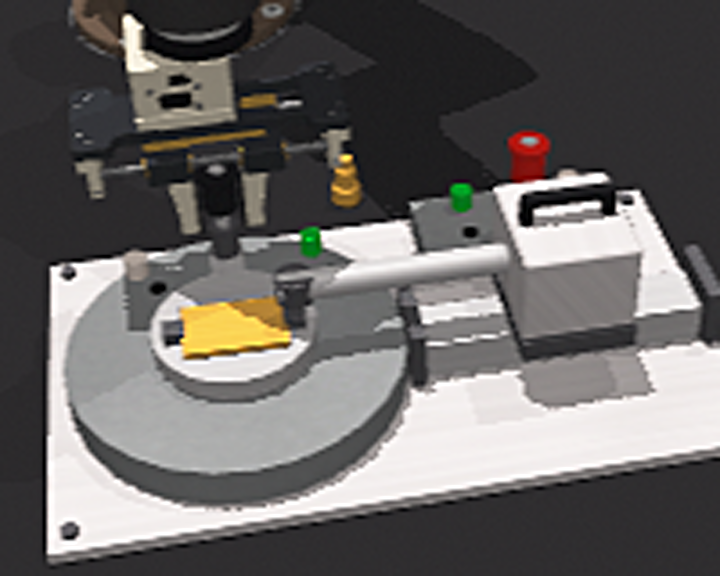

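```bash
python3 -m inch '[{"ax":0,"ay":0,"az":4.5,"dx":-0.3,"dy":7.1,"dz":0,"fingers":10},{"ax":0,"ay":0,"az":9,"dx":-1.1,"dy":14.1,"dz":0,"fingers":10},{"ax":0,"ay":0,"az":13.5,"dx":-2.5,"dy":21,"dz":0,"fingers":10},{"ax":0,"ay":0,"az":18,"dx":-4.4,"dy":27.8,"dz":0,"fingers":10},{"ax":0,"ay":0,"az":22.5,"dx":-6.9,"dy":34.5,"dz":0,"fingers":10},{"ax":0,"ay":0,"az":27,"dx":-9.8,"dy":40.9,"dz":0,"fingers":10},{"ax":0,"ay":0,"az":31.5,"dx":-13.2,"dy":47.1,"dz":0,"fingers":10},{"ax":0,"ay":0,"az":36,"dx":-17.2,"dy":52.9,"dz":0,"fingers":10}]'
python3 -m inch '[{"ax":0,"ay":0,"az":0,"dx":0,"dy":0,"dz":0,"fingers":10},{"ax":0,"ay":0,"az":0,"dx":0,"dy":0,"dz":0,"fingers":10}]'
python3 - <<'E'
from fit import *
s=snapshot("wrist");save(s,"wrist5");o=get_obs();print(o["tool_pos"],o["orientation"],o["force"],o["opening"])
A=np.array([.577,-.1135]);
d=o["tool_pos"][:2]-A;print(np.hypot(*d),np.degrees(np.arctan2(d[1],d[0])))
E
```

```text
clock: 7.82
tool_pos: [0.5163, -0.0469, 0.0861]
orientation: [-180.0, 0.1, 132.7]
force: [7.0, -9.1, -11.2]
opening: 0.0293
clock: 8.07
tool_pos: [0.5166, -0.0468, 0.0861]
orientation: [180.0, 0.1, 132.8]
force: [8.4, -6.7, -11.7]
opening: 0.0293
[ 0.51657435 -0.04680759  0.08612916] [1.79970806e+02 8.39410564e-02 1.32840151e+02] [  6.75325052  -6.89315133 -11.08337141] 0.029315681195453067
0.08999520549351735 132.17767268415412
```

View pics/wrist5.png

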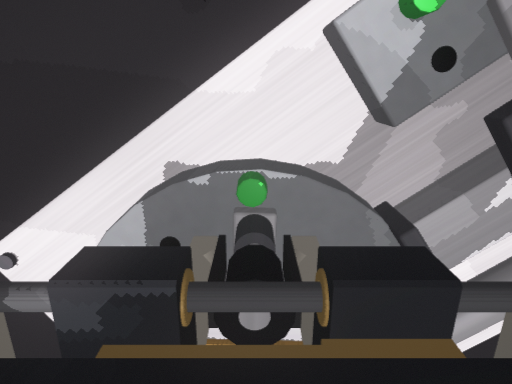

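```bash
python3 -m inch '[{"ax":0,"ay":0,"az":0,"dx":-0.8,"dy":0,"dz":4,"fingers":10},{"ax":0,"ay":0,"az":0,"dx":-0.8,"dy":0,"dz":8,"fingers":10},{"ax":0,"ay":0,"az":0,"dx":-0.8,"dy":0,"dz":12,"fingers":10},{"ax":0,"ay":0,"az":0,"dx":-0.8,"dy":0,"dz":12,"fingers":10}]'
```

```text
clock: 8.62
tool_pos: [0.5166, -0.0471, 0.0742]
orientation: [180.0, 0.0, 132.8]
force: [3.1, -4.4, -5.7]
opening: 0.0293
```

```bash
python3 -m inch '[{"ax":0,"ay":0,"az":0,"dx":-0.3,"dy":0,"dz":3,"fingers":10},{"ax":0,"ay":0,"az":0,"dx":-0.3,"dy":0,"dz":3,"fingers":10},{"ax":0,"ay":0,"az":0,"dx":-0.3,"dy":0,"dz":3,"fingers":50},{"ax":0,"ay":0,"az":0,"dx":-0.3,"dy":0,"dz":3,"fingers":50},{"ax":0,"ay":0,"az":0,"dx":-0.3,"dy":0,"dz":3,"fingers":50},{"ax":0,"ay":0,"az":0,"dx":-0.3,"dy":0,"dz":3,"fingers":50}]'
python3 - <<'E'
from fit import *
s=snapshot("wrist");save(s,"wrist6");o=get_obs();print(o["tool_pos"],o["orientation"],o["force"],o["opening"])
E
```

```text
clock: 9.38
tool_pos: [0.5163, -0.047, 0.0712]
orientation: [180.0, -0.0, 132.8]
force: [-0.2, 0.5, -0.2]
opening: 0.0498
[ 0.51626116 -0.04706184  0.07116987] [ 1.79996606e+02 -2.54496246e-03  1.32824310e+02] [0.0594426  0.27571224 0.0428158 ] 0.04986201287071574
```

View pics/wrist6.png

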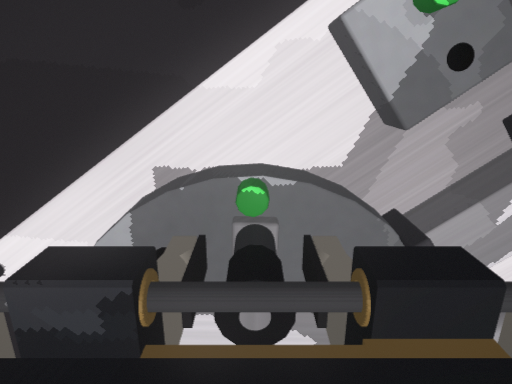

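```bash
python3 -m inch '[{"ax":0,"ay":0,"az":0,"dx":0,"dy":0,"dz":-30,"fingers":56},{"ax":0,"ay":0,"az":0,"dx":0,"dy":0,"dz":-80,"fingers":56},{"ax":0,"ay":0,"az":0,"dx":0,"dy":0,"dz":-130,"fingers":56},{"ax":0,"ay":0,"az":0,"dx":0,"dy":0,"dz":-130,"fingers":56}]'
python3 - <<'E'
from fit import *
delta((.53,.12,.20),168.6)
E
```

```text
clock: 9.93
tool_pos: [0.5187, -0.0468, 0.2054]
orientation: [179.6, 0.2, 132.8]
force: [-0.2, -0.7, -0.8]
opening: 0.0558
d mm [114.6 121.7   5.7] a [  0.29   0.36 -35.75]
```

```bash
python3 -m inch '[{"ax":0,"ay":0,"az":-9,"dx":28,"dy":30,"dz":-10,"fingers":56},{"ax":0,"ay":0,"az":-18,"dx":57,"dy":60,"dz":-20,"fingers":56},{"ax":0,"ay":0,"az":-27,"dx":86,"dy":91,"dz":-20,"fingers":56},{"ax":0,"ay":0,"az":-35.8,"dx":114.5,"dy":121.5,"dz":-20,"fingers":56},{"ax":0,"ay":0,"az":-35.8,"dx":114.5,"dy":121.5,"dz":-20,"fingers":56},{"ax":0,"ay":0,"az":-35.8,"dx":114.5,"dy":121.5,"dz":-20,"fingers":56}]'
python3 - <<'E'
from fit import *
import pickle
s=snapshot("wrist");save(s,"wrist7");o=get_obs();print(o["tool_pos"],o["orientation"],o["force"],o["opening"])
for x in landmark_of("head_knob","wrist")[:2]+landmark_of("head_green","wrist")[:1]: print(x, ray(s,x["position"],.11))
for a,c in blobs(s["image"]):print(a,c,ray(s,c,.056))
pickle.dump(s,open("W7.pkl","wb"))
s=snapshot("top");save(s,"top7")
cv2.imwrite("pics/top7c.png",cv2.resize(cv2.cvtColor(s["image"][130:290,140:400],cv2.COLOR_RGB2BGR),None,fx=3,fy=3,interpolation=cv2.INTER_CUBIC))
E
```

```text
clock: 10.68
tool_pos: [0.5271, 0.1193, 0.2203]
orientation: [-179.9, -0.1, 168.6]
force: [-0.5, -0.9, -1.1]
opening: 0.0564
[0.52717829 0.11886269 0.22045611] [-1.79959492e+02 -5.36381998e-02  1.68551030e+02] [ 0.52033622 -0.34180929 -0.46158054] 0.05604134095251705
{'position': [281.3, 196.5], 'score': 0.95} [0.5380017  0.14080046 0.11      ]
{'position': [229.1, 141.5], 'score': 0.66} [0.48415681 0.10802152 0.11      ]
264 [228.71212121 143.73863636] [0.49370828 0.10150084 0.056     ]
255 [ 97.92941176 175.97254902] [ 0.49920547 -0.03247246  0.056     ]
```

View pics/wrist7.png

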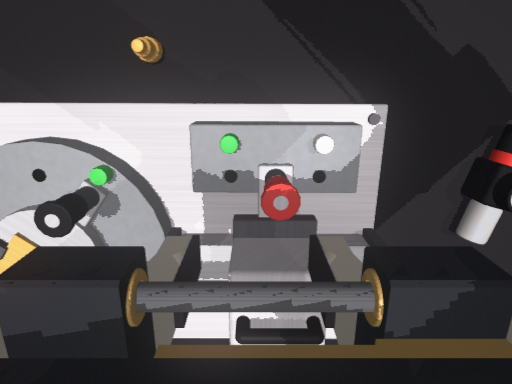

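View pics/top7c.png

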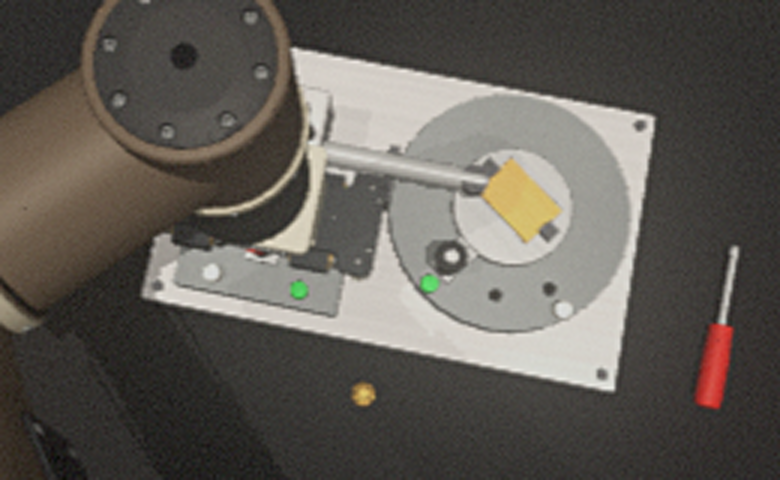

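The red cap is at (281,202), with the holes either side at (231,176) and (319,176). The turret's black knob now stands beside its green stud, at (98,176).

```bash
python3 - <<'E'
from fit import *
import pickle
s=pickle.load(open("W7.pkl","rb"))
k=ray(s,(281,202),.127);print("knob",k)
m=ray(s,(231,176.5),.045),ray(s,(319.5,176.5),.045);print(m,(m[0]+m[1])/2,np.linalg.norm(m[0]-m[1]))
u=(m[1]-m[0])[:2];print("yaw f",np.degrees(np.arctan2(-u[0],u[1])))
xf=np.array([np.cos(np.radians(-11.3)),np.sin(np.radians(-11.3)),0])
for n,px,z in[("box front top",(275,217),.135),("box front top2",(275,238),.135),("handle",(279,322),.159),("handle near",(279,316),.159)]:
    print(n,(ray(s,px,z)-k)@xf)
for z in(.120,.122,.125,.13):print("black cap",z,ray(s,(52.5,220.5),z))
delta((k[0],k[1],.12),168.7)
E
```

```text
knob [0.5367065  0.13948866 0.127     ]
(array([0.5285856 , 0.09517381, 0.045     ]), array([0.54656938, 0.18394054, 0.045     ])) [0.53757749 0.13955717 0.045     ] 0.09057012964310518
yaw f -11.452877658789195
box front top 0.009549622886573137
box front top2 0.027431919792983966
handle 0.08787164814933716
handle near 0.08232583625300868
black cap 0.12 [ 0.51760386 -0.04878757  0.12      ]
black cap 0.122 [ 0.51705705 -0.04736237  0.122     ]
black cap 0.125 [ 0.51623683 -0.04522456  0.125     ]
black cap 0.13 [ 0.51486979 -0.04166155  0.13      ]
d mm [ -4.9  22.3 101. ] a [-0.   -0.01 -0.17]
```

```bash
python3 -m inch '[{"ax":0,"ay":0,"az":0,"dx":-5,"dy":22,"dz":10,"fingers":56},{"ax":0,"ay":0,"az":0,"dx":-5,"dy":22,"dz":60,"fingers":56},{"ax":0,"ay":0,"az":0,"dx":-5,"dy":22,"dz":100,"fingers":50},{"ax":0,"ay":0,"az":0,"dx":-5,"dy":22,"dz":130,"fingers":50},{"ax":0,"ay":0,"az":0,"dx":-5,"dy":22,"dz":143,"fingers":50},{"ax":0,"ay":0,"az":0,"dx":-5,"dy":22,"dz":143,"fingers":50},{"ax":0,"ay":0,"az":0,"dx":-5,"dy":22,"dz":143,"fingers":50}]'
python3 - <<'E'
from fit import *
s=snapshot("wrist");save(s,"wrist8");o=get_obs();print(o["tool_pos"],o["orientation"],o["force"],o["opening"])
delta((.537,.1395,.077),168.6)
E
```

```text
clock: 11.75
tool_pos: [0.5377, 0.1405, 0.0792]
orientation: [179.9, 0.1, 168.6]
force: [-0.4, 0.4, -0.2]
opening: 0.0502
[0.53772899 0.14051606 0.07938313] [1.79914992e+02 9.88952802e-02 1.68623845e+02] [-0.13882198 -0.43530969 -0.19305059] 0.05004017637855044
d mm [ 0.5 -1.1  2.4] a [0.09 0.1  0.02]
```

View pics/wrist8.png

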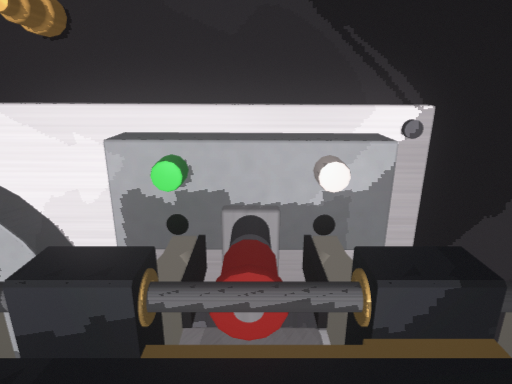

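The red knob, cap at about (249,305), is between the open fingers and nothing is touching. Next: a small correction, close, then lift.

```bash
python3 -m inch '[{"ax":0,"ay":0,"az":0,"dx":0.5,"dy":-1,"dz":2.5,"fingers":50},{"ax":0,"ay":0,"az":0,"dx":0.5,"dy":-1,"dz":2.5,"fingers":10},{"ax":0,"ay":0,"az":0,"dx":0.5,"dy":-1,"dz":2.5,"fingers":10},{"ax":0,"ay":0,"az":0,"dx":0.5,"dy":-1,"dz":2.5,"fingers":10},{"ax":0,"ay":0,"az":0,"dx":0.5,"dy":-1,"dz":2.5,"fingers":10},{"ax":0,"ay":0,"az":0,"dx":0.5,"dy":-1,"dz":2.5,"fingers":10},{"ax":0,"ay":0,"az":0,"dx":0.5,"dy":-1,"dz":2.5,"fingers":10}]'
```

```text
clock: 12.68
tool_pos: [0.5362, 0.139, 0.0756]
orientation: [-180.0, -0.0, 168.6]
force: [0.8, -1.1, 0.7]
opening: 0.0286
```

```bash
python3 -m inch '[{"ax":0,"ay":0,"az":0,"dx":0,"dy":0,"dz":-4,"fingers":10},{"ax":0,"ay":0,"az":0,"dx":0,"dy":0,"dz":-8,"fingers":10},{"ax":0,"ay":0,"az":0,"dx":0,"dy":0,"dz":-10.5,"fingers":10},{"ax":0,"ay":0,"az":0,"dx":0,"dy":0,"dz":-10.5,"fingers":10},{"ax":0,"ay":0,"az":0,"dx":0,"dy":0,"dz":-10.5,"fingers":10}]'
```

```text
clock: 13.3
tool_pos: [0.536, 0.139, 0.0857]
orientation: [-180.0, -0.0, 168.6]
force: [2.8, -0.2, -9.7]
opening: 0.029
```

```bash
python3 -m inch '[{"ax":0,"ay":0,"az":0,"dx":0,"dy":-5,"dz":-0.5,"fingers":10},{"ax":0,"ay":0,"az":0,"dx":0,"dy":-12,"dz":-0.5,"fingers":10},{"ax":0,"ay":0,"az":0,"dx":0,"dy":-20,"dz":-0.5,"fingers":10},{"ax":0,"ay":0,"az":0,"dx":0,"dy":-28,"dz":-0.5,"fingers":10},{"ax":0,"ay":0,"az":0,"dx":0,"dy":-36,"dz":-0.5,"fingers":10},{"ax":0,"ay":0,"az":0,"dx":0,"dy":-42,"dz":-0.5,"fingers":10},{"ax":0,"ay":0,"az":0,"dx":0,"dy":-45,"dz":-0.5,"fingers":10},{"ax":0,"ay":0,"az":0,"dx":0,"dy":-45,"dz":-0.5,"fingers":10}]'
python3 - <<'E'
from fit import *
s=snapshot("wrist");save(s,"wrist9");o=get_obs();print(o["tool_pos"],o["orientation"],o["force"],o["opening"])
print(o["tool_pos"][:2]-[.5362,.139], np.array([[np.cos(np.radians(-11.4)),np.sin(np.radians(-11.4))],[-np.sin(np.radians(-11.4)),np.cos(np.radians(-11.4))]])@(o["tool_pos"][:2]-[.5362,.139]))
E
```

```text
clock: 14.3
tool_pos: [0.5269, 0.0943, 0.0865]
orientation: [-179.9, -0.0, 168.6]
force: [1.3, -1.7, -10.4]
opening: 0.0287
[0.52683366 0.09436741 0.08646372] [-1.79935165e+02 -4.46108527e-02  1.68608407e+02] [ 1.03986174 -2.09965325 -9.59352042] 0.028465973354170372
[-0.00936634 -0.04463259] [-0.0003596  -0.04560336]
```

View pics/wrist9.png

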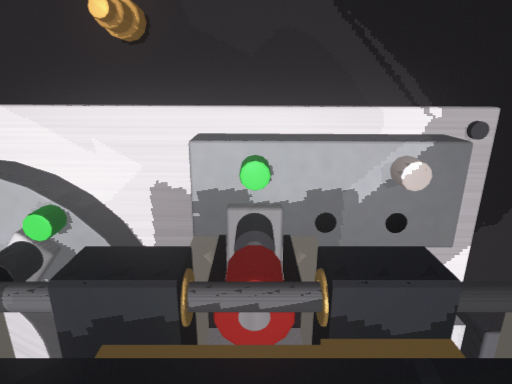

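The head is now beside its green stud, with the knob in line with the stud at (255,175). I'll lower it into the hole.

```bash
python3 -m inch '[{"ax":0,"ay":0,"az":0,"dx":0,"dy":0.4,"dz":0,"fingers":10},{"ax":0,"ay":0,"az":0,"dx":0,"dy":0.4,"dz":4,"fingers":10},{"ax":0,"ay":0,"az":0,"dx":0,"dy":0.4,"dz":8,"fingers":10},{"ax":0,"ay":0,"az":0,"dx":0,"dy":0.4,"dz":10.5,"fingers":10},{"ax":0,"ay":0,"az":0,"dx":0,"dy":0.4,"dz":10.5,"fingers":10}]'
```

```text
clock: 14.98
tool_pos: [0.5274, 0.0954, 0.0763]
orientation: [-180.0, 0.0, 168.6]
force: [-3.1, -1.8, -0.6]
opening: 0.0288
```

```bash
python3 -m inch '[{"ax":0,"ay":0,"az":0,"dx":0,"dy":0,"dz":0,"fingers":10},{"ax":0,"ay":0,"az":0,"dx":0,"dy":0,"dz":0,"fingers":10},{"ax":0,"ay":0,"az":0,"dx":0,"dy":0,"dz":0,"fingers":50},{"ax":0,"ay":0,"az":0,"dx":0,"dy":0,"dz":0,"fingers":50},{"ax":0,"ay":0,"az":0,"dx":0,"dy":0,"dz":0,"fingers":50},{"ax":0,"ay":0,"az":0,"dx":0,"dy":0,"dz":-30,"fingers":50},{"ax":0,"ay":0,"az":0,"dx":0,"dy":0,"dz":-70,"fingers":50},{"ax":0,"ay":0,"az":0,"dx":0,"dy":0,"dz":-70,"fingers":50}]'
python3 - <<'E'
from fit import *
s=snapshot("wrist");save(s,"wrist10");o=get_obs();print(o["tool_pos"],o["orientation"],o["force"],o["opening"])
for x in landmark_of("head_knob","wrist")[:1]: print(x, ray(s,x["position"],.11))
for z in(.122,.127,.134):print(proj(s,(.5282,.0954,z)))
E
```

```text
clock: 15.98
tool_pos: [0.5297, 0.0965, 0.1495]
orientation: [179.8, 0.3, 168.7]
force: [0.4, -0.9, -1.0]
opening: 0.05
[0.52849766 0.09606763 0.14765287] [1.79847281e+02 1.74608328e-01 1.68625686e+02] [-0.63065666 -0.32136983 -1.04739557] 0.049794088018091535
{'position': [255.7, 220.5], 'score': 0.64} [0.52953409 0.09823521 0.11      ]
[250.79030283 227.08540872]
[250.74116302 230.5423721 ]
[250.66826328 235.67083509]
```

View pics/wrist10.png

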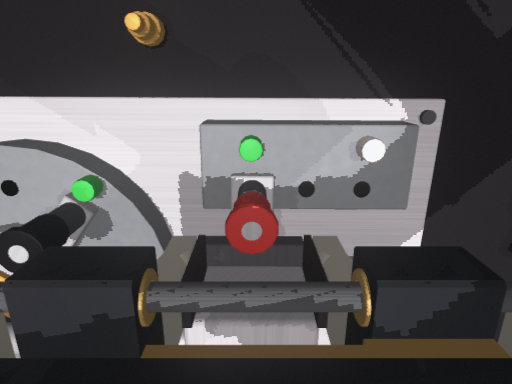

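The red cap is at (251,231), which matches a pin height of 5 mm at the wanted hole. Now I'll shut the fingers above it and press.

```bash
python3 -m inch '[{"ax":0,"ay":0,"az":0,"dx":0,"dy":0,"dz":0,"fingers":0},{"ax":0,"ay":0,"az":0,"dx":0,"dy":0,"dz":0,"fingers":0},{"ax":0,"ay":0,"az":0,"dx":0,"dy":0,"dz":0,"fingers":0},{"ax":0,"ay":0,"az":0,"dx":0,"dy":0,"dz":0,"fingers":0},{"ax":0,"ay":0,"az":0,"dx":0,"dy":0,"dz":0,"fingers":0},{"ax":0,"ay":0,"az":0,"dx":0,"dy":0,"dz":0,"fingers":0},{"ax":0,"ay":0,"az":0,"dx":0,"dy":0,"dz":0,"fingers":0}]'
python3 - <<'E'
from fit import *
delta((.5282,.0954,.130),168.6)
E
```

```text
clock: 16.95
tool_pos: [0.5274, 0.0954, 0.1461]
orientation: [180.0, 0.0, 168.6]
force: [-0.2, -0.0, -0.1]
opening: 0.0007
d mm [-0.8  0.2 16.1] a [0.   0.   0.02]
```

```bash
python3 -m inch '[{"ax":0,"ay":0,"az":0,"dx":-0.8,"dy":0,"dz":8,"fingers":0},{"ax":0,"ay":0,"az":0,"dx":-0.8,"dy":0,"dz":16,"fingers":0},{"ax":0,"ay":0,"az":0,"dx":-0.8,"dy":0,"dz":19,"fingers":0},{"ax":0,"ay":0,"az":0,"dx":-0.8,"dy":0,"dz":21,"fingers":0},{"ax":0,"ay":0,"az":0,"dx":-0.8,"dy":0,"dz":22,"fingers":0},{"ax":0,"ay":0,"az":0,"dx":-0.8,"dy":0,"dz":22,"fingers":0}]'
```

```text
clock: 17.7
tool_pos: [0.528, 0.0951, 0.1242]
orientation: [-180.0, -0.0, 168.6]
force: [-1.8, -0.0, 2.3]
opening: 0.0006
```

```bash
python3 -m inch '[{"ax":0,"ay":0,"az":0,"dx":0,"dy":0,"dz":1,"fingers":0},{"ax":0,"ay":0,"az":0,"dx":0,"dy":0,"dz":2,"fingers":0},{"ax":0,"ay":0,"az":0,"dx":0,"dy":0,"dz":3,"fingers":0},{"ax":0,"ay":0,"az":0,"dx":0,"dy":0,"dz":3,"fingers":0},{"ax":0,"ay":0,"az":0,"dx":0,"dy":0,"dz":3,"fingers":0}]'
```

```text
clock: 18.32
tool_pos: [0.5284, 0.0953, 0.1222]
orientation: [180.0, 0.0, 168.6]
force: [-6.2, -2.1, 12.9]
opening: 0.0005
```

```bash
python3 -m inch '[{"ax":0,"ay":0,"az":0,"dx":0,"dy":0,"dz":0.3,"fingers":0},{"ax":0,"ay":0,"az":0,"dx":0,"dy":0,"dz":0.3,"fingers":0}]'
python3 - <<'E'
from fit import *
s=snapshot("wrist");save(s,"wrist11");o=get_obs();print(o["tool_pos"],o["orientation"],o["force"],o["opening"],o["clock"])
for z in(.122,.1245,.127):print(z,proj(s,(.5166,-.0471,z)))
s=snapshot("scene");save(s,"scene11")
for n in("regulator","fitting","screwdriver"):
    for x in landmark_of(n,"scene")[:1]:print(n,x)
cv2.imwrite("pics/scene11c.png",cv2.resize(cv2.cvtColor(s["image"][100:280,90:390],cv2.COLOR_RGB2BGR),None,fx=2.6,fy=2.6,interpolation=cv2.INTER_CUBIC))
E
```

```text
clock: 18.58
tool_pos: [0.5284, 0.0953, 0.1222]
orientation: [180.0, 0.1, 168.6]
force: [-7.5, -0.9, 14.9]
opening: 0.0003
[0.52841169 0.09527674 0.12216857] [1.79978295e+02 6.16804321e-02 1.68644370e+02] [-6.66469454 -0.94421792 14.90673389] 0.0006995262144202125 18.625
0.122 [-10.23982138 278.19239944]
0.1245 [-13.74117194 280.75308087]
0.127 [-17.33652029 283.38250674]
regulator {'position': [366.1, 195.8], 'score': 0.62}
fitting {'position': [236.5, 185.5], 'score': 0.56}
screwdriver {'position': [115.6, 233.6], 'score': 0.55}
```

View pics/wrist11.png

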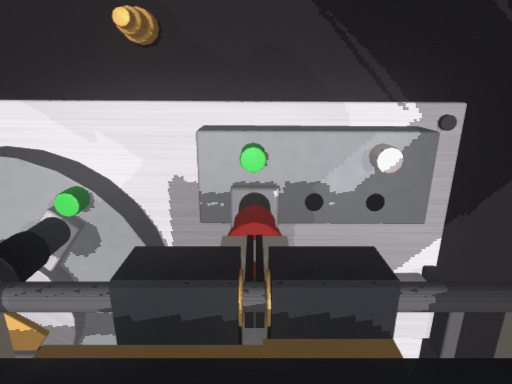

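View pics/scene11c.png

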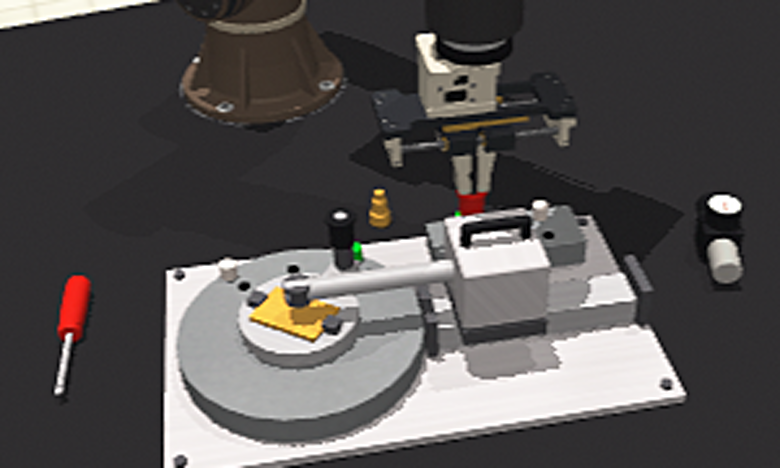

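The shut fingers are pressing the red cap with 15 N. The spring needs 5 N, and the tips are at 0.1222 m against a home top of 0.122 m. The turret knob is beside its stud and the loose things haven't moved, so I'm handing in.

```bash
python3 - <<'E'
from h import *
print(close_job()); o=get_obs(); print(o["clock"],o["tool_pos"],o["force"])
E
```

```text
the job is handed in; nothing more can be done
None
the job is handed in; nothing more can be done
```

I finished the sequence and handed the job in at about 18.7 s of the 48 s, with the fingers still holding the red knob down. No verdict was reported.

- **Turret:** I lifted the black knob, swung the turret 36° clockwise to the hole beside its green stud, and let the pin drop. The first grip caught the cap, so I re-gripped 8 mm lower before lifting. Afterwards the knob's cap looked about 122 mm above the table and the tool was back at its home grip height, so I take the pin as fully home.
- **Head:** I pulled the red knob up, with a spring force of about 10 N. I slid the head 45 mm towards the turret, to the hole beside its green stud. Lowered and released, the pin sat at its natural 5 mm.
- **Final press:** I pressed on top of the cap with the fingers shut instead of gripping the knob. Gripped, the gripper body would have cleared the head's box by only about 2 mm. The last reading was 15 N down (the spring needs 5 N), with the fingertips at 122.2 mm against a nominal 122 mm. There was also a steady sideways force of about 7 N.
- **Loose things:** the regulator, fitting and screwdriver stood where they were, checked by eye and from positions found in the picture, which shifted by no more than about 3.5 pixels.

The gripper read about 29 mm on the 26 mm grip parts for both knobs. I took this as give in the fingers, and neither grip slipped. I could not read back the state after hand-in.

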